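# Wash the bent clips in the hand-pumped tin

## Task

Wash the bent bar clips that lie about on the bench: take the lid off the wash tin by its knob and lay it flat on the bench, knob up, put every copper-coloured clip into the tin and seat the lid squarely back on it. With the lid on, give the red pump plunger at least three full strokes, each down to its stop and right back up, finishing with it up, the lid still seated and nothing held. Do not disturb the spray can or the brass cup.

Things in the scene. Friction and masses are not known exactly. Their poses are not given: they have to be found in the camera images.
- tin_floor (a point): Centre of the wash tin's inner floor. Open round steel tin, inner diameter 140 mm, outer 148 mm, inner depth 65 mm, fixed on the blue base plate. Axes: z up; y along the plate's long side, from pump to tin; the pump axis is at y = -190 mm, x = 0 in this frame.
- washer: Blue base plate, 165 mm (x) by 360 mm (y) by 4 mm thick, lying fixed on the bench and carrying the tin (centre at y = +95 mm) and the hand pump (y = -95 mm). Origin at the centre of its underside, axes as tin_floor. Its place and turn vary from start to start.
- tin_rim (a point): Centre of the tin's mouth, at rim height, 74 mm above the bench (65 mm above tin_floor); same axes.
- lid: Loose aluminium lid, 280 g: plate 160 mm across, 6 mm thick; below it a locating disc 128 mm across, 8 mm deep, that drops into the tin's mouth (6 mm play all round); a knob on top. Origin at the centre of the disc's underside, z up: at bench height when it lies on the bench knob up, 8 mm below tin_rim when seated. Starts seated.
- lid_knob (a point): Middle of the black round knob on the lid, 36 mm above the lid's origin; the knob is 30 mm across and 24 mm high (its top is 48 mm above the lid's origin), on a thinner neck that leaves 10 mm between the knob's underside and the lid plate.
- plunger (a joint): Travel of the pump plunger in m: 0 up, 0.025 down at its stop; a spring brings it back, about 3 N to start and 11 N at the stop. A full stroke is at least 22.5 mm down, then back to under 4 mm.
- plunger_top (a point): Centre of the top face of the plunger's red round head (56 mm across, 14 mm thick), 165 mm above the bench when up, 140 mm when down; moves with it. The pump body below is a 48 mm aluminium column.
- clip0: Copper-coloured round-bar clip, 12 mm bar, 120 g, a flat U: main bar along y (82 mm overall, 58 mm free between the legs), two legs from its ends towards +x, tips 36 mm from the main bar's axis. Origin on the bar's axis at the middle of the main bar, 6 mm above what it lies on; either flat side may be up. Three to five clips are present; an absent one reads None.
- clip1: Copper-coloured round-bar clip, 12 mm bar, 120 g, a flat U: main bar along y (82 mm overall, 58 mm free between the legs), two legs from its ends towards +x, tips 36 mm from the main bar's axis. Origin on the bar's axis at the middle of the main bar, 6 mm above what it lies on; either flat side may be up. Three to five clips are present; an absent one reads None.
- clip2: Copper-coloured round-bar clip, 12 mm bar, 120 g, a flat U: main bar along y (82 mm overall, 58 mm free between the legs), two legs from its ends towards +x, tips 36 mm from the main bar's axis. Origin on the bar's axis at the middle of the main bar, 6 mm above what it lies on; either flat side may be up. Three to five clips are present; an absent one reads None.
- clip3: Copper-coloured round-bar clip, 12 mm bar, 120 g, a flat U: main bar along y (82 mm overall, 58 mm free between the legs), two legs from its ends towards +x, tips 36 mm from the main bar's axis. Origin on the bar's axis at the middle of the main bar, 6 mm above what it lies on; either flat side may be up. Three to five clips are present; an absent one reads None.
- clip4: Copper-coloured round-bar clip, 12 mm bar, 120 g, a flat U: main bar along y (82 mm overall, 58 mm free between the legs), two legs from its ends towards +x, tips 36 mm from the main bar's axis. Origin on the bar's axis at the middle of the main bar, 6 mm above what it lies on; either flat side may be up. Three to five clips are present; an absent one reads None.
- spraycan: Bystander: standing spray can with a green label, 64 mm across, 190 mm tall, origin at the centre of its base. Leave alone.
- cup: Bystander: open brass cup, 90 mm across the rim, 60 mm tall, origin at the centre of its base. Leave alone.
There are look-alikes about, which are no part of the job. There is more than one size of the lid; the job needs the larger.

How it is judged:
By the outcome, as a careful person would: the job done as asked, in the order asked, and still so for the second after the job is handed in, with the robot touching nothing.
Of clip0, clip1, clip2, clip3, clip4 only 3 to 5 are there at a start; the rules pass over those that are not, and their reading is None.
At some moment in a run one of clip0, clip1, clip2, clip3, clip4 may be knocked a few centimetres aside while the robot is not near it.
Once in a run the grip may slacken for a moment while it holds something.
It also fails if it takes over 210 s, if anything falls off the work surface, if the arm or the gripper's body presses on something with over 40 N, if the wrist force passes 120 N, or if a joint passes its speed limit or range.

## Robot

A 6-joint arm with a two-finger parallel gripper is mounted at the origin on the work surface. World frame = base frame: x ahead of the robot, y to its left, z up, the work surface at z = 0. Lengths are in m, angles in rad, forces in N, time in s.
With the tool pointing down it reaches from about 0.225 to 0.875 m from the base axis. Payload 3.4 kg.
Tool frame: the origin (TCP) lies at the very end of the fingers, on their centre line; the grasp point (between the pads) lies 19 mm behind it; x points along the fingers, y is the direction in which the jaws open and shut, and the axes are right-handed (so a half turn about x gives the same grasp; the last joint's range is limited). The gripper opens to 85 mm and grips with 20 to 120 N. Pads are 22 mm wide; open, the fingers measure 114 mm over their backs; the gripper's body (76 mm by 85 mm) begins 54 mm behind the grasp point. The pads swing forward as they close: fully open they stand 13 mm farther back than shut.
Start: joints at [-1.415, 0.276, 1.505, -0, 1.361, -0.121], TCP at [0.157, -0.553, 0.231] pointing down, gripper open.
Joint ranges: [-2.89, 2.89], [-0.75, 2.08], [0.22, 2.7], [-1.18, 4.32], [0.11, 2.71], [-2.7, 2.7]. Speed limits (rad/s): [2.57, 2.57, 3.14, 3.14, 3.14, 3.14].

## Interface

Orientations are given as a unit quaternion [w, x, y, z].
In Python, from rig import manip gives the robot as it stands. The module is installed in compiled form; this text tells all that it offers.
- The arm moves only by the tool play_rows, never from a script. Its argument "plan" is a list that holds one entry, the list of rows, each a list of 5 numbers: the closure, from 0 (fully open) to 1 (shut), then the shift along the tool's x, y, z in m, then the turn about the tool's x in degrees. A call has 1 to 12 rows; each row is the pose to reach, as a shift and turn from the pose measured when the call began, along the tool's axes at that moment; what a row does not reach only later rows make up. A row lasts 1/10 s, in which the tool goes at most 50 mm and 8.59 degrees, less where a joint would pass 70% of its speed; a pose out of reach is approached as far as the arm can. A call with a gripper value outside its range is refused whole. The fingers move at their own pace and stop on an object; "grip_force" is the grip in N (left out, the last holds). Time passes only in rows, so rows that repeat a pose let the fingers close. It gives the time, the measured TCP pose, the force and the opening at its end, in the units of the state.
- manip.get_state(): the state, without advancing time (a new reading comes with each control period).
- manip.get_image(name): name is "scene" or "top" or "wrist"; returns (picture, depth): 420x560x3 uint8, red, green, blue; 420x560 float32, m along the optical axis (not along the pixel's ray), 0 where there is no reading.
- manip.camera_params(name): a dict with "intrinsics" (3x3 intrinsics, pixels), "R" (3x3) and "t" (3): a world point X has camera coordinates R X + t; the wrist camera has in their place "mount" (4x4, takes a point from camera to tool coordinates, whose origin is the TCP and whose axes are the tool frame's). Camera axes: x right, y down, z forward; pixel columns grow to the right and rows downward; lengths in m; the calibration is good to about 2 mm. A picture is of the moment at which its call begins: read the wrist's pose just before it. camera_params takes no time and is no camera call.
- manip.sign_off(): hands the job in, once; it reports no verdict.
The state is a dict: "clock": time; "qpos": joint angles; "qd": joint speeds; "effort": joint torques, N m; "position": TCP position; "ee_rot": TCP orientation; "contact_force": force on the tool from outside, world axes, zero at the start; "moment": the same for the moment, N m; "width": finger opening in m.
Only numpy, scipy, OpenCV 4.12 (cv2) and the standard library are available. Lean on these libraries where they do the work, as an engineer would, in place of code of your own. Each camera call takes 0.05 s, during which the arm holds its last target.

## Working session

There is one attempt and no reset: what is moved stays moved. The work goes in short steps, Python scripts to look and compute and a tool call to move; the robot and the scene stay as the last step left them, time stands still between calls to the robot, and variables do not carry over. Pictures are saved under pics/ and viewed, and the job is handed in when it is done.

Besides the shell and the picture viewer there is one more tool, called after "Request:" as name([rows], argument=value, ...), one row to a line, values as JSON. play_rows: Moves the arm, as the interface text tells. Its arguments: {"type":"object","properties":{"plan":{"type":"array","items":{"type":"array","items":{"type":"array","items":{"type":"number"}}}},"grip_force":{"type":"number"}},"required":["plan"]}

```bash
mkdir -p pics; ls; python3 - <<'E'
from rig import manip
import cv2,numpy as np
s=manip.get_state();print({k:np.round(v,3) for k,v in s.items()})
for n in ["scene","top","wrist"]:
    im,d=manip.get_image(n); cv2.imwrite(f"pics/a_{n}.png",im[:,:,::-1]); np.savez(f"a_{n}.npz",im=im,d=d)
    print(n,{k:np.round(v,4).tolist() for k,v in manip.camera_params(n).items()})
E
```

```text
pics
{'clock': np.float64(0.0), 'qpos': array([-1.415,  0.277,  1.506,  0.   ,  1.361, -0.121]), 'qd': array([ 0.   , -0.001, -0.001, -0.002,  0.001, -0.002]), 'effort': array([-0.0000e+00, -4.1678e+01, -2.4581e+01, -1.0000e-03,  1.1000e-02,
       -0.0000e+00]), 'position': array([ 0.157, -0.553,  0.23 ]), 'ee_rot': array([-0.097, -0.7  , -0.098,  0.7  ]), 'contact_force': array([-0.324,  0.549, -0.113]), 'moment': array([-0.023, -0.02 , -0.016]), 'width': np.float64(0.085)}
scene {'intrinsics': [[508.7548, 0.0, 285.5033], [0.0, 508.7548, 205.1052], [0.0, 0.0, 1.0]], 'R': [[0.2924, 0.9562, 0.0121], [0.809, -0.2406, -0.5363], [-0.51, 0.1666, -0.8439]], 't': [-0.1468, -0.372, 1.6558]}
top {'intrinsics': [[400.3939, 0.0, 277.6086], [0.0, 400.3939, 211.8442], [0.0, 0.0, 1.0]], 'R': [[0.0021, -0.9995, -0.0302], [-0.9975, 0.0, -0.071], [0.071, 0.0302, -0.997]], 't': [0.011, 0.5437, 1.0132]}
wrist {'intrinsics': [[307.1764, 0.0, 283.224], [0.0, 307.1764, 201.2184], [0.0, 0.0, 1.0]], 'mount': [[-0.0, -0.2696, 0.963, -0.1431], [1.0, -0.0003, -0.0001, -0.0004], [0.0003, 0.963, 0.2696, -0.0681], [0.0, 0.0, 0.0, 1.0]]}
```

View pics/a_top.png

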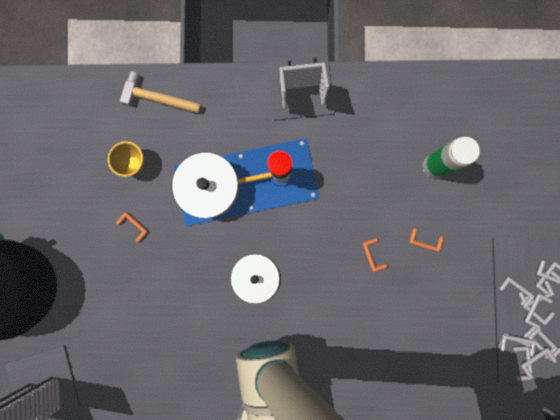

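View pics/a_scene.png

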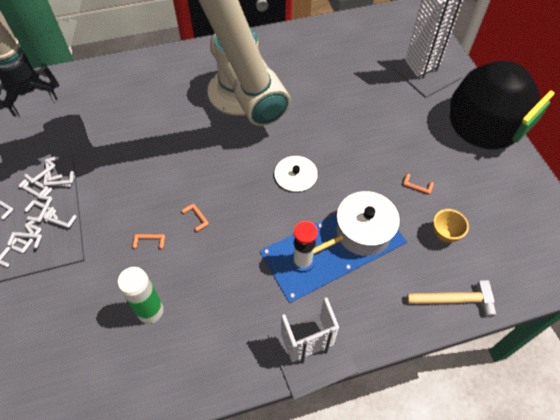

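View pics/a_wrist.png

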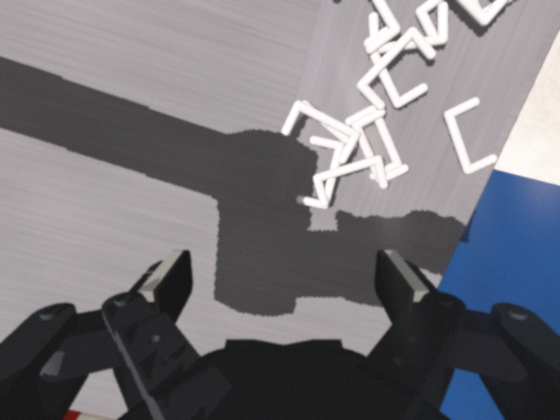

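```bash
cat > h.py <<'E'
import numpy as np,cv2
from rig import manip
from scipy.spatial.transform import Rotation as Ro
def pose(s=None):
    s=s or manip.get_state(); q=np.array(s["ee_rot"]); return np.array(s["position"]),Ro.from_quat(q[[1,2,3,0]]).as_matrix(),s
def cam(n,p=None,Rt=None):
    c=manip.camera_params(n);K=np.array(c["intrinsics"])
    if n=="wrist":
        M=np.array(c["mount"]); Rc=Rt@M[:3,:3]; o=Rt@M[:3,3]+p
    else:
        Rc=np.array(c["R"]).T; o=-Rc@np.array(c["t"])
    return K,Rc,o
def ray(uv,z,C):
    K,Rc,o=C; uv=np.atleast_2d(np.asarray(uv,float))
    d=np.c_[(uv[:,0]-K[0,2])/K[0,0],(uv[:,1]-K[1,2])/K[1,1],np.ones(len(uv))]@Rc.T
    return o+d*((z-o[2])/d[:,2])[:,None]
def proj(X,C):
    K,Rc,o=C; c=(np.atleast_2d(X)-o)@Rc; return c[:,:2]/c[:,2:]*[K[0,0],K[1,1]]+K[:2,2]
def shot(n,tag):
    p,R,s=pose(); im,d=manip.get_image(n); cv2.imwrite(f"pics/{tag}.png",im[:,:,::-1])
    return im,d,cam(n,p,R)
def hsv(im): return cv2.cvtColor(im,cv2.COLOR_RGB2HSV)
def blobs(m,amin=40):
    cs,_=cv2.findContours(m.astype(np.uint8),cv2.RETR_EXTERNAL,cv2.CHAIN_APPROX_NONE)
    return sorted([c.reshape(-1,2) for c in cs if cv2.contourArea(c)>=amin],key=lambda c:-cv2.contourArea(c))
def copper(im):
    h=hsv(im); return (h[...,0]>=5)&(h[...,0]<=14)&(h[...,1]>130)&(h[...,2]>90)
def clippose(c,z,C):
    # centroid of filled mask & min area rect on plane z -> origin, yaw of +x (legs) and +y
    P=ray(c,z,C)[:,:2]; r=cv2.minAreaRect((P*1000).astype(np.float32)); return P,r
def togo(target,p,R): return R.T@(np.asarray(target)-p)
E
python3 - <<'E'
from h import *
for n in ["top","scene"]:
    f=np.load(f"a_{n}.npz");im=f["im"];C=cam(n);h=hsv(im)
    print(n,"blue",)
    m=(h[...,0]>100)&(h[...,0]<125)&(h[...,1]>150)&(h[...,2]>60)
    for c in blobs(m,500)[:2]:
        r=cv2.minAreaRect((ray(c,.004,C)[:,:2]*1000).astype(np.float32)); print(r, cv2.boxPoints(r).tolist())
    m=((h[...,0]<4)|(h[...,0]>176))&(h[...,1]>180)&(h[...,2]>150)
    for c in blobs(m,100)[:2]:
        print("red",c.mean(0),cv2.minEnclosingCircle((ray(c,.165,C)[:,:2]*1000).astype(np.float32)))
    m=(h[...,1]<40)&(h[...,2]>225)
    for c in blobs(m,800):
        P=ray(c,.080,C)[:,:2]*1000; print("white",c.mean(0),cv2.fitEllipse(P.astype(np.float32)), cv2.fitEllipse((ray(c,.014,C)[:,:2]*1000).astype(np.float32)))
    m=copper(im)
    for c in blobs(m,15):
        P,r=clippose(c,.006,C); print("cop",c.mean(0).round(),cv2.contourArea(c),np.round(r[0]),np.round(r[1]),round(r[2],1),"polycent",P.mean(0).round(4))
    a=cv2.resize(im[:,:,::-1],None,fx=1,fy=1)
im=np.load("a_top.npz")["im"][:,:,::-1]
t=[cv2.resize(im[y-40:y+40,x-50:x+50],None,fx=4,fy=4,interpolation=2) for x,y in [(132,228),(400,248),(205,185),(290,165)]]
cv2.imwrite("pics/b.png",np.vstack([np.hstack(t[:2]),np.hstack(t[2:])])[:600,:800])
E
```

```text
top blue
((624.752685546875, 96.35836029052734), (161.94500732421875, 357.18560791015625), 11.685538291931152) [[509.28619384765625, 254.84945678710938], [581.6306762695312, -94.93310546875], [740.2191772460938, -62.13273620605469], [667.8746948242188, 287.64984130859375]]
red [279.36363636 163.01515152] ((642.8438720703125, 3.6213552951812744), 26.646963119506836)
white [204.38888889 184.88888889] ((606.4343872070312, 190.04989624023438), (155.61334228515625, 156.2248077392578), 85.01657104492188) ((615.7003173828125, 204.33209228515625), (166.21109008789062, 166.86419677734375), 85.0166015625)
white [254.49242424 278.39393939] ((379.49993896484375, 65.08654022216797), (110.90217590332031, 111.48040008544922), 94.26728057861328) ((373.31097412109375, 70.85835266113281), (118.4549560546875, 119.07256317138672), 94.26744842529297)
cop [372. 256.] 165.5 [ 434. -237.] [80. 39.] 18.2 polycent [ 0.432  -0.2324]
cop [133. 225.] 161.5 [506. 396.] [81. 38.] 49.2 polycent [0.5095 0.3934]
cop [425. 242.] 159.0 [ 472. -370.] [80. 38.] 73.3 polycent [ 0.467  -0.3682]
scene blue
((625.1103515625,
[... 657 characters left out ...]
202148438, 159.16099548339844), 76.21987915039062) ((572.0005493164062, 213.40792846679688), (166.6641082763672, 168.54339599609375), 76.22005462646484)
white [295.57272727 173.02727273] ((419.6654052734375, 53.18118667602539), (113.62120819091797, 115.57565307617188), 79.07460021972656) ((374.35491943359375, 69.57463073730469), (120.31907653808594, 122.38872528076172), 79.0746078491211)
cop [300.   8.] 260.5 [-336.  316.] [ 67. 106.] 72.6 polycent [-0.3395  0.3149]
cop [148. 239.] 154.5 [ 471. -371.] [81. 42.] 73.4 polycent [ 0.4661 -0.3697]
cop [196. 216.] 149.5 [ 433. -239.] [83. 40.] 19.0 polycent [ 0.4314 -0.2349]
cop [417. 185.] 122.0 [505. 395.] [81. 43.] 49.1 polycent [0.5092 0.39  ]
```

View pics/b.png

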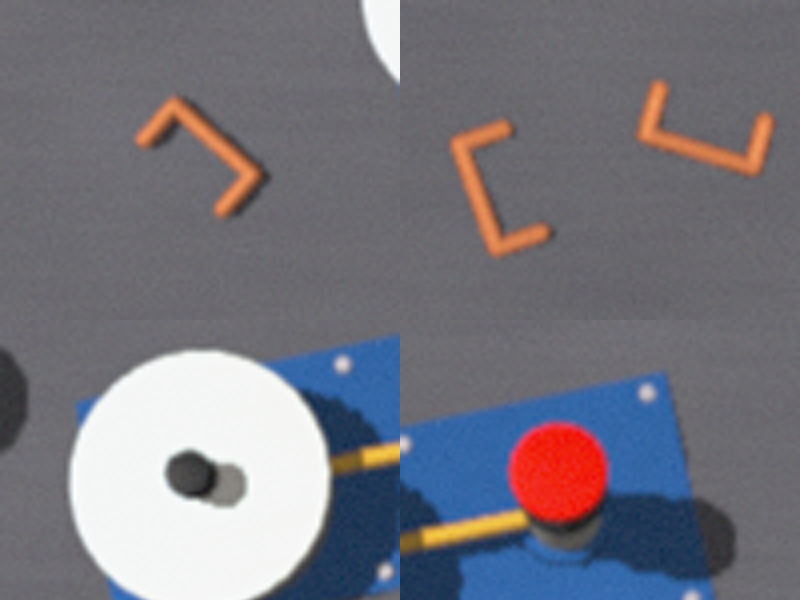

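```bash
cat >> h.py <<'E'
def yaw(R): return np.degrees(np.arctan2(R[1,1],R[0,1]))
def plan(t,yw=None):
    p,R,s=pose(); d=togo(t,p,R); y0=yaw(R); out=dict(pos=p.round(4).tolist(),yaw=round(y0,1),tilt=R[:,0].round(3).tolist(),shift_mm=(d*1000).round(1).tolist(),q6=round(float(s["qpos"][5]),2),w=round(float(s["width"]),4),t=round(float(s["clock"]),1),F=np.round(s["contact_force"],1).tolist())
    if yw is not None:
        a=(y0-yw+90)%180-90; out["turn"]=[round(a,1),round(a-180*np.sign(a),1)]
    print(out)
E
python3 - <<'E'
from h import *
for n in ["top","scene"]:
    f=np.load(f"a_{n}.npz");im=f["im"];C=cam(n);h=hsv(im)
    g=proj([[.606,.189,.114]],C)[0]; print(g)
    x,y=g.astype(int); m=np.zeros(im.shape[:2],bool); m[y-14:y+14,x-14:x+14]=h[y-14:y+14,x-14:x+14,2]<70
    for c in blobs(m,20): print(c.mean(0),cv2.minEnclosingCircle((ray(c,.108,C)[:,:2]*1000).astype(np.float32)))
plan([.606,.189,.2],None)
C=cam("top"); print(ray([[125,160],[460,150]],.06,C))
E
```

```text
[201.5770886  182.77619671]
[204.         183.09677419] ((605.603271484375, 186.2099151611328), 13.108352661132812)
[369.80122014 209.71435465]
[368.63333333 212.5       ] ((609.4642333984375, 185.08425903320312), 18.109493255615234)
{'pos': [0.1571, -0.5527, 0.2307], 'yaw': np.float64(-74.1), 'tilt': [-0.0, 0.001, -1.0], 'shift_mm': [31.6, -590.8, -634.5], 'q6': -0.12, 'w': 0.0853, 't': 0.1, 'F': [0.5, -0.1, -0.0]}
[[ 0.67234469  0.39693991  0.06      ]
 [ 0.69401636 -0.44020977  0.06      ]]
```

Request:
play_rows([
  [[0,0.0,-0.59,-0.633,-90],[0,0.0,-0.59,-0.633,-90],[0,0.0,-0.59,-0.633,-90],[0,0.0,-0.59,-0.633,-90],[0,0.0,-0.59,-0.633,-90],[0,0.0,-0.59,-0.633,-90],[0,0.0,-0.59,-0.633,-90],[0,0.0,-0.59,-0.633,-90],[0,0.0,-0.59,-0.633,-90],[0,0.0,-0.59,-0.633,-90],[0,0.0,-0.59,-0.633,-90],[0,0.0,-0.59,-0.633,-90]],
], grip_force=60)

```text
clock: 1.35
position: [0.4679, -0.0375, 0.2315]
ee_rot: [0.564, 0.426, 0.565, -0.426]
contact_force: [0.3, -0.9, 0.3]
width: 0.0851
```

```bash
python3 -c "
from h import *
plan([.606,.187,.2],17)"
```

```text
{'pos': [0.4679, -0.0375, 0.2315], 'yaw': np.float64(15.9), 'tilt': [0.0, 0.001, -1.0], 'shift_mm': [31.7, 194.4, -177.9], 'q6': -0.51, 'w': 0.0851, 't': 1.4, 'F': [0.3, -0.9, 0.3], 'turn': [np.float64(-1.1), np.float64(178.9)]}
```

Request:
play_rows([
  [[0,0.0,0.194,-0.178,0],[0,0.0,0.194,-0.178,0],[0,0.0,0.194,-0.178,0],[0,0.0,0.194,-0.178,0],[0,0.0,0.194,-0.178,0],[0,0.0,0.194,-0.178,0],[0,0.0,0.194,-0.178,0],[0,0.0,0.194,-0.178,0]],
])

```text
clock: 2.15
position: [0.6047, 0.186, 0.2312]
ee_rot: [0.564, 0.425, 0.565, -0.426]
contact_force: [0.1, -0.0, -0.2]
width: 0.0853
```

```bash
python3 -c "
from h import *
im,d,C=shot('wrist','c_w')
shot('scene','c_s')
h=hsv(im); m=(h[...,2]<70)
x,y=proj([[.606,.187,.114]],C)[0]; print(x,y)
plan([.606,.187,.086])"
```

```text
285.487667412577 195.926828781079
{'pos': [0.6046, 0.1853, 0.2318], 'yaw': np.float64(15.9), 'tilt': [-0.001, 0.0, -1.0], 'shift_mm': [145.8, 1.9, -1.2], 'q6': -0.09, 'w': 0.0854, 't': 2.2, 'F': [0.3, 0.6, 0.1]}
```

View pics/c_w.png

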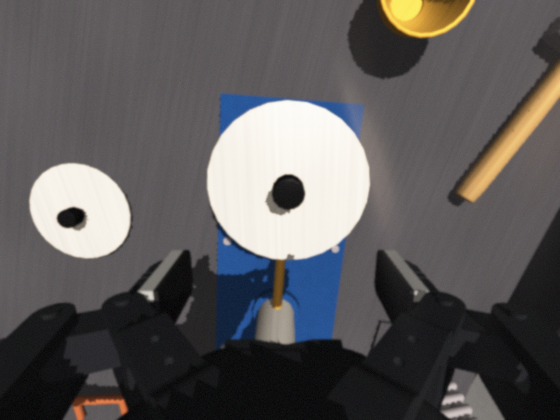

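View pics/c_s.png

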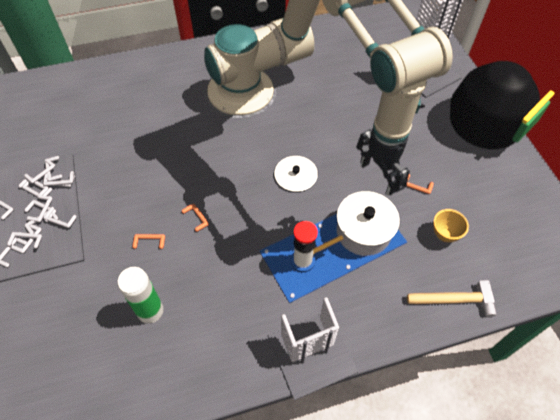

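```bash
python3 -c "
from h import *
im,d,C=shot('wrist','c_w2')
h=hsv(im); m=np.zeros(im.shape[:2],bool); m[165:225,260:320]=h[165:225,260:320,2]<60
c=blobs(m,100)[0]; (x,y),r=cv2.minEnclosingCircle(c.astype(np.float32)); print(x,y,r, ray([[x,y]],.112,C))
m=(h[...,1]<40)&(h[...,2]>180)
c=blobs(m,3000)[0];print(cv2.fitEllipse((ray(c,.08,C)[:,:2]*1000).astype(np.float32)))
plan([.606,.187,.086])"
```

```text
288.0 191.0 16.763153076171875 [[0.6071411  0.19057908 0.112     ]]
((607.975341796875, 189.5979766845703), (157.79959106445312, 158.9782257080078), 70.09550476074219)
{'pos': [0.6048, 0.1852, 0.232], 'yaw': np.float64(15.8), 'tilt': [-0.0, 0.0, -1.0], 'shift_mm': [146.0, 1.7, -1.3], 'q6': -0.09, 'w': 0.0856, 't': 2.3, 'F': [1.0, -0.0, -0.1]}
```

Request:
play_rows([
  [[0,0.05,0.0035,-0.0037,0],[0,0.1,0.0035,-0.0037,0],[0,0.125,0.0035,-0.0037,0],[0,0.145,0.0035,-0.0037,0],[0,0.145,0.0035,-0.0037,0],[0.6,0.145,0.0035,-0.0037,0],[1,0.145,0.0035,-0.0037,0],[1,0.145,0.0035,-0.0037,0],[1,0.145,0.0035,-0.0037,0],[1,0.145,0.0035,-0.0037,0],[1,0.145,0.0035,-0.0037,0],[1,0.145,0.0035,-0.0037,0]],
], grip_force=60)

```text
clock: 3.5
position: [0.6081, 0.19, 0.0887]
ee_rot: [0.565, 0.427, 0.564, -0.425]
contact_force: [-0.9, -0.7, 5.8]
width: 0.0281
```

Request:
play_rows([
  [[1,-0.003,0,0,0],[1,-0.01,0,0,0],[1,-0.02,0,0,0],[1,-0.04,0,0,0],[1,-0.06,0,0,0],[1,-0.08,0,0,0],[1,-0.08,0,0,0]],
], grip_force=80)

```text
clock: 4.2
position: [0.6099, 0.1904, 0.1723]
ee_rot: [0.566, 0.429, 0.562, -0.424]
contact_force: [1.1, -1.0, -2.2]
width: 0.0278
```

```bash
python3 -c "
from h import *
shot('scene','d_s');shot('wrist','d_w')
plan([.385,.25,.09])"
```

```text
{'pos': [0.6078, 0.1899, 0.1688], 'yaw': np.float64(15.9), 'tilt': [0.003, 0.001, -1.0], 'shift_mm': [78.2, -198.1, -118.7], 'q6': -0.08, 'w': 0.0278, 't': 4.3, 'F': [-0.8, 0.3, -2.6]}
```

View pics/d_s.png

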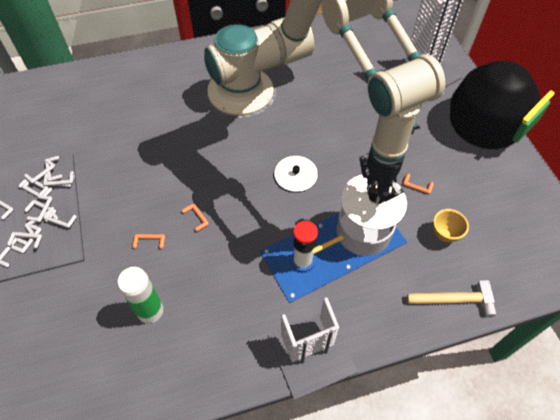

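View pics/d_w.png

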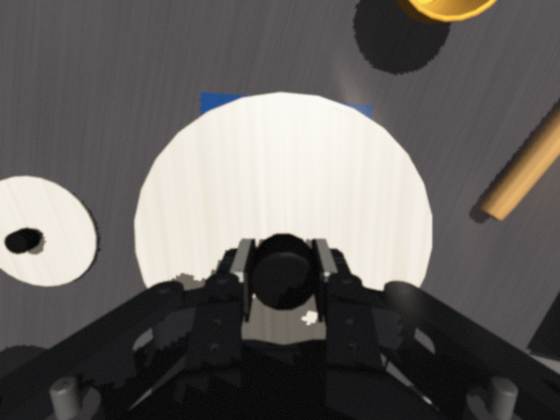

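Request:
play_rows([
  [[1,0,-0.03,-0.018,0],[1,0,-0.065,-0.04,0],[1,0,-0.1,-0.06,0],[1,0,-0.135,-0.08,0],[1,0,-0.165,-0.1,0],[1,0.01,-0.185,-0.112,0],[1,0.04,-0.198,-0.119,0],[1,0.075,-0.198,-0.119,0],[1,0.11,-0.198,-0.119,0],[1,0.13,-0.198,-0.119,0],[1,0.13,-0.198,-0.119,0],[1,0.13,-0.198,-0.119,0]],
])

```text
clock: 5.5
position: [0.3847, 0.2502, 0.0378]
ee_rot: [0.565, 0.427, 0.564, -0.426]
contact_force: [0.9, 0.0, -2.1]
width: 0.0282
```

```bash
python3 -c "
from h import *
plan([.385,.25,.023]);shot('scene','e_s')"
```

```text
{'pos': [0.3847, 0.2502, 0.0378], 'yaw': np.float64(15.9), 'tilt': [0.001, 0.0, -1.0], 'shift_mm': [14.8, 0.2, 0.2], 'q6': 0.15, 'w': 0.0282, 't': 5.5, 'F': [0.9, 0.0, -2.1]}
```

View pics/e_s.png

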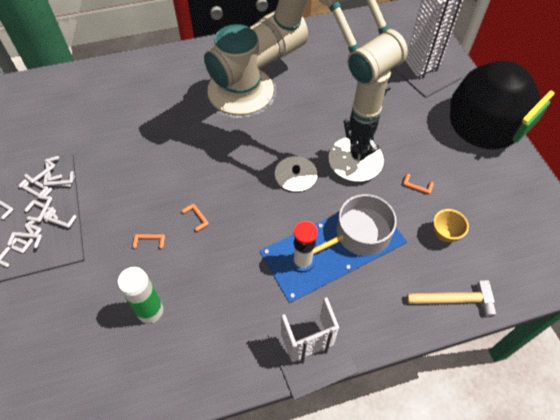

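Request:
play_rows([
  [[1,0.008,0,0,0],[1,0.012,0,0,0],[1,0.014,0,0,0],[1,0.015,0,0,0],[1,0.016,0,0,0]],
])

```text
clock: 6.05
position: [0.3858, 0.2506, 0.0228]
ee_rot: [0.565, 0.427, 0.563, -0.425]
contact_force: [-3.4, -1.8, 9.5]
width: 0.0276
```

Lid down on the bench (contact 9.5 N). Release and rise.

Request:
play_rows([
  [[0.5,0,0,0,0],[0.2,0,0,0,0],[0,0,0,0,0],[0,0,0,0,0],[0,-0.03,0,0,0],[0,-0.08,0,0,0],[0,-0.13,0,0,0],[0,-0.18,0,0,0],[0,-0.18,0,0,0]],
])

```text
clock: 6.95
position: [0.3894, 0.2524, 0.2097]
ee_rot: [0.568, 0.432, 0.561, -0.42]
contact_force: [0.2, 1.0, 0.5]
width: 0.0856
```

```bash
cat >> h.py <<'E'
def clips(im,C,z=.006,amin=40):
    for c in blobs(copper(im),amin):
        P,r=clippose(c,z,C)
        if abs(max(r[1])-82)>12: print("odd",c.mean(0).round(),np.round(r,1) if 0 else r); continue
        m=np.zeros(im.shape[:2],np.uint8); cv2.drawContours(m,[c.reshape(-1,1,2)],-1,1,-1)
        ys,xs=np.nonzero(m); Q=ray(np.c_[xs,ys],z,C)[:,:2]; cen=Q.mean(0)
        B=cv2.boxPoints(r)/1000; ctr=np.array(r[0])/1000
        e=[(B[(i+1)%4]-B[i]) for i in range(4)]; L=max(e[:2],key=np.linalg.norm); y=L/np.linalg.norm(L); x=np.array([y[1],-y[0]])
        dep=min(r[1])/1000
        if (cen-ctr)@x>0: x=-x   # mass is nearer the main bar
        o=ctr-x*(dep/2-.006)
        print("clip px",c.mean(0).round().tolist(),"box",np.round(r[1],0).tolist(),"bar",o.round(4).tolist(),"legs dir yaw",round(float(np.degrees(np.arctan2(x[1],x[0]))),1),"asym",round(float((cen-ctr)@x)*1000,1))
E
python3 - <<'E'
from h import *
for n in ["top","scene"]:
    im,d,C=shot(n,"f_"+n); print(n); clips(im,C)
plan([.506,.396,.1])
E
```

```text
top
clip px [372.0, 256.0] box [80.0, 39.0] bar [0.4298, -0.2244] legs dir yaw -71.8 asym -6.3
clip px [133.0, 225.0] box [81.0, 38.0] bar [0.516, 0.3877] legs dir yaw 139.2 asym -5.8
clip px [425.0, 242.0] box [81.0, 39.0] bar [0.4595, -0.3659] legs dir yaw -17.3 asym -5.9
scene
clip px [148.0, 239.0] box [81.0, 39.0] bar [0.4595, -0.3673] legs dir yaw -16.6 asym -7.0
clip px [196.0, 216.0] box [83.0, 40.0] bar [0.4283, -0.2258] legs dir yaw -71.0 asym -5.6
clip px [306.0, 7.0] box [37.0, 88.0] bar [-0.3363, 0.3447] legs dir yaw -108.5 asym -0.7
clip px [417.0, 185.0] box [80.0, 42.0] bar [0.5158, 0.3849] legs dir yaw 139.1 asym -7.2
{'pos': [0.3856, 0.2506, 0.204], 'yaw': np.float64(15.9), 'tilt': [0.007, 0.003, -1.0], 'shift_mm': [105.2, 154.8, -106.9], 'q6': 0.15, 'w': 0.0857, 't': 7.0, 'F': [-0.7, -0.8, -1.2]}
```

View pics/f_top.png

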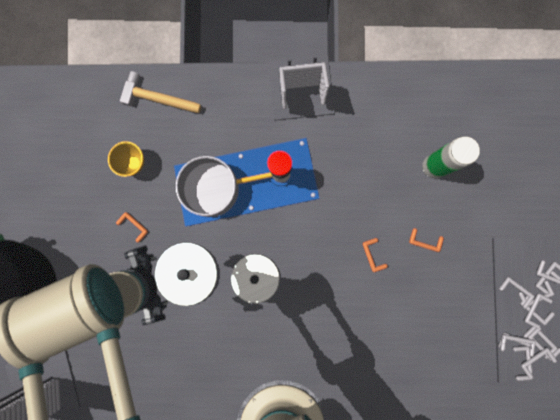

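View pics/f_scene.png

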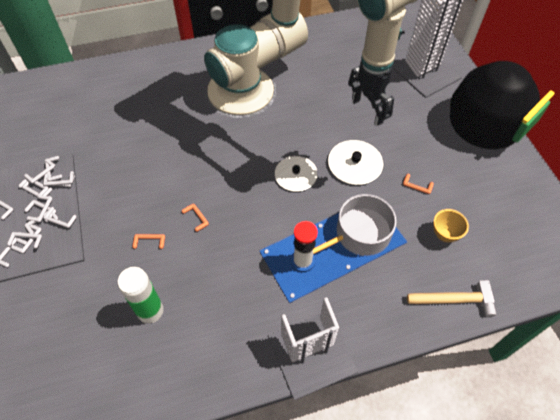

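Request:
play_rows([
  [[0.2,0.0,0.1626,-0.095,57],[0.3,0.02,0.1626,-0.095,57],[0.3,0.04,0.1626,-0.095,57],[0.3,0.08,0.1626,-0.095,57],[0.3,0.08,0.1626,-0.095,57],[0.3,0.08,0.1626,-0.095,57],[0.3,0.08,0.1626,-0.095,57],[0.3,0.08,0.1626,-0.095,57],[0.3,0.08,0.1626,-0.095,57]],
])

```text
clock: 7.95
position: [0.5157, 0.3861, 0.1234]
ee_rot: [0.293, 0.645, 0.293, -0.642]
contact_force: [-0.3, -0.1, 0.3]
width: 0.0601
```

```bash
python3 - <<'E'
from h import *
plan([.516,.3865,.003],-41)
im,d,C=shot("wrist","g_w"); clips(im,C)
E
```

```text
{'pos': [0.5157, 0.3861, 0.1234], 'yaw': np.float64(-41.0), 'tilt': [0.004, 0.001, -1.0], 'shift_mm': [120.4, -0.3, -0.1], 'q6': 1.25, 'w': 0.0601, 't': 8.0, 'F': [-0.3, -0.1, 0.3], 'turn': [np.float64(-0.0), np.float64(180.0)]}
clip px [274.0, 193.0] box [82.0, 42.0] bar [0.5176, 0.3859] legs dir yaw 139.2 asym -6.3
```

View pics/g_w.png

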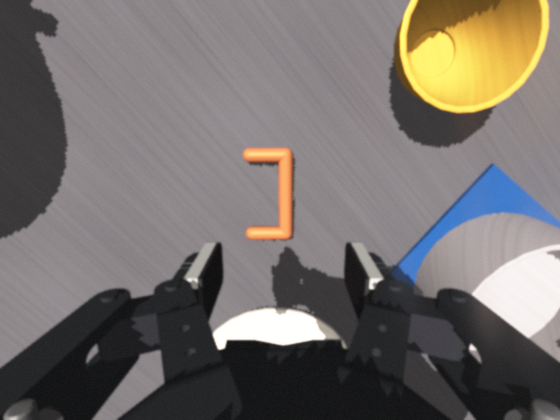

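Request:
play_rows([
  [[0.35,0.05,0.001,0,0],[0.35,0.09,0.001,0,0],[0.35,0.11,0.001,0,0],[0.35,0.12,0.001,0,0],[0.35,0.12,0.001,0,0],[1,0.12,0.001,0,0],[1,0.12,0.001,0,0],[1,0.12,0.001,0,0],[1,0.12,0.001,0,0],[1,0.12,0.001,0,0]],
], grip_force=60)

```text
clock: 9.0
position: [0.5182, 0.3863, 0.0059]
ee_rot: [0.293, 0.646, 0.293, -0.641]
contact_force: [-1.4, -1.2, 5.6]
width: 0.0084
```

Request:
play_rows([
  [[1,-0.02,0,0,0],[1,-0.06,0,0,0],[1,-0.1,0,0,0],[1,-0.13,0,0,0],[1,-0.13,0,0,0]],
], grip_force=80)

```text
clock: 9.5
position: [0.52, 0.3877, 0.1416]
ee_rot: [0.293, 0.65, 0.293, -0.637]
contact_force: [0.8, 1.4, -1.4]
width: 0.007
```

```bash
python3 - <<'E'
from h import *
plan([.606,.189,.13])
im,d,C=shot("wrist","h_w")
E
```

```text
{'pos': [0.52, 0.3877, 0.1416], 'yaw': np.float64(-41.0), 'tilt': [0.017, 0.009, -1.0], 'shift_mm': [11.4, 195.2, 93.6], 'q6': 1.25, 'w': 0.007, 't': 9.5, 'F': [0.8, 1.4, -1.4]}
```

View pics/h_w.png

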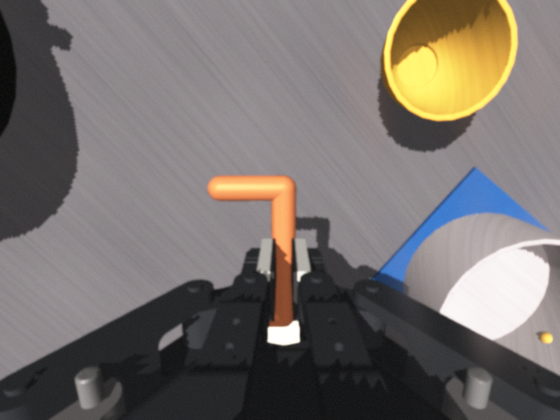

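Request:
play_rows([
  [[1,0,0.04,0.018,0],[1,0,0.08,0.036,0],[1,0,0.12,0.054,0],[1,0,0.16,0.072,0],[1,0,0.195,0.086,0],[1,0,0.21,0.094,0],[1,0,0.21,0.094,0],[1,0.04,0.21,0.094,0],[1,0.075,0.21,0.094,0],[1,0.1,0.21,0.094,0],[1,0.112,0.21,0.094,0],[1,0.112,0.21,0.094,0]],
])

```text
clock: 10.75
position: [0.6143, 0.1797, 0.0246]
ee_rot: [0.293, 0.647, 0.294, -0.64]
contact_force: [0.0, -0.4, -1.0]
width: 0.0076
```

```bash
python3 - <<'E'
from h import *
plan([.617,.179,.13])
E
```

```text
{'pos': [0.6143, 0.1797, 0.0246], 'yaw': np.float64(-41.0), 'tilt': [0.007, 0.006, -1.0], 'shift_mm': [-105.4, 2.7, -2.2], 'q6': 0.89, 'w': 0.0076, 't': 10.8, 'F': [0.0, -0.4, -1.0]}
```

Request:
play_rows([
  [[0.75,0,0,0,0],[0.65,0,0,0,0],[0.65,0,0,0,0],[0.65,-0.04,0,0,0],[0.65,-0.09,0,0,0],[0.65,-0.14,0,0,0],[0.5,-0.18,0,0,0],[0.3,-0.18,0,0,0]],
])

```text
clock: 11.55
position: [0.6171, 0.1794, 0.2135]
ee_rot: [0.294, 0.652, 0.293, -0.634]
contact_force: [0.7, 0.3, 0.5]
width: 0.0558
```

```bash
python3 - <<'E'
from h import *
im,d,C=shot("wrist","i_w")
plan([.429,-.2253,.12],-71.5)
plan([.4595,-.3666,.12],-17)
for n in ["top","scene"]:
    im,d,C=shot(n,"i_"+n); print(n); clips(im,C)
E
```

```text
{'pos': [0.6153, 0.1791, 0.2099], 'yaw': np.float64(-41.0), 'tilt': [0.017, 0.007, -1.0], 'shift_mm': [83.6, 123.8, 428.9], 'q6': 0.89, 'w': 0.0598, 't': 11.6, 'F': [0.4, -0.3, -0.3], 'turn': [np.float64(30.5), np.float64(-149.5)]}
{'pos': [0.6153, 0.1791, 0.2099], 'yaw': np.float64(-41.0), 'tilt': [0.017, 0.007, -1.0], 'shift_mm': [83.1, 239.5, 515.6], 'q6': 0.89, 'w': 0.0598, 't': 11.6, 'F': [0.4, -0.3, -0.3], 'turn': [np.float64(-24.0), np.float64(156.0)]}
top
clip px [425.0, 242.0] box [80.0, 38.0] bar [0.4596, -0.3659] legs dir yaw -16.7 asym -5.8
clip px [372.0, 255.0] box [81.0, 39.0] bar [0.4295, -0.2245] legs dir yaw -71.8 asym -5.9
clip px [210.0, 187.0] box [81.0, 37.0] bar [0.6148, 0.1852] legs dir yaw 141.3 asym -6.0
scene
clip px [196.0, 216.0] box [86.0, 42.0] bar [0.4264, -0.2235] legs dir yaw -71.0 asym -5.6
clip px [148.0, 239.0] box [81.0, 39.0] bar [0.4595, -0.3673] legs dir yaw -16.6 asym -6.8
clip px [363.0, 230.0] box [82.0, 39.0] bar [0.6097, 0.1841] legs dir yaw 141.7 asym -6.3
```

View pics/i_w.png

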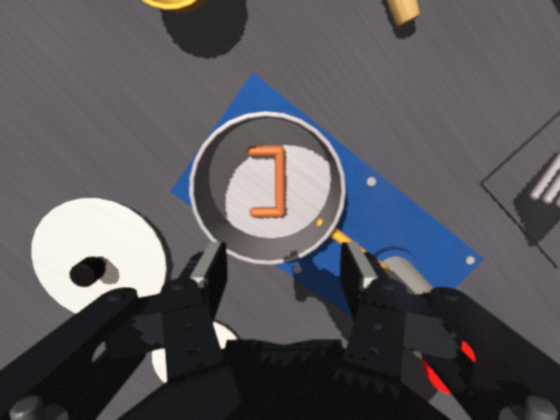

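Request:
play_rows([
  [[0.3,0,0.0125,0.043,8],[0.3,0,0.025,0.086,16],[0.3,0,0.037,0.129,24],[0.3,0,0.05,0.172,30.5],[0.3,0,0.062,0.215,30.5],[0.3,0,0.074,0.258,30.5],[0.3,0.01,0.087,0.3,30.5],[0.3,0.03,0.099,0.343,30.5],[0.3,0.05,0.111,0.386,30.5],[0.3,0.08,0.1235,0.428,30.5],[0.3,0.084,0.1235,0.428,30.5],[0.3,0.084,0.1235,0.428,30.5]],
])

```text
clock: 12.9
position: [0.4239, -0.2245, 0.1148]
ee_rot: [0.11, 0.7, 0.116, -0.696]
contact_force: [-0.3, 0.6, 0.2]
width: 0.0596
```

```bash
python3 - <<'E'
from h import *
im,d,C=shot("wrist","j_w");clips(im,C)
plan([.429,-.2245,.003],-71.5)
E
```

```text
clip px [463.0, 201.0] box [83.0, 41.0] bar [0.4596, -0.3668] legs dir yaw -17.2 asym -5.4
clip px [298.0, 190.0] box [82.0, 41.0] bar [0.4303, -0.2247] legs dir yaw -70.8 asym -6.2
{'pos': [0.4251, -0.2243, 0.116], 'yaw': np.float64(-71.5), 'tilt': [0.006, 0.008, -1.0], 'shift_mm': [113.0, 2.2, -2.7], 'q6': 0.6, 'w': 0.0598, 't': 12.9, 'F': [-0.3, -0.1, 0.1], 'turn': [np.float64(-0.0), np.float64(180.0)]}
```

View pics/j_w.png

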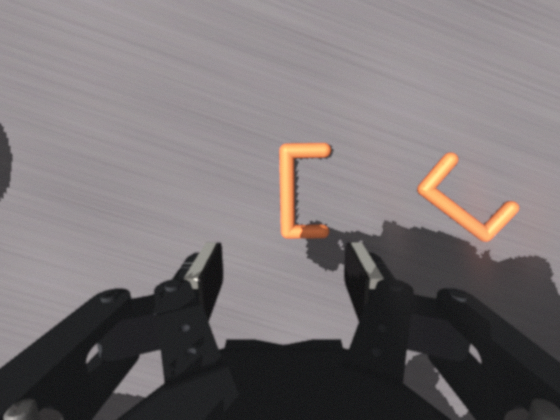

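Request:
play_rows([
  [[0.35,0.05,0.002,-0.0045,0],[0.35,0.085,0.002,-0.0045,0],[0.35,0.105,0.002,-0.0045,0],[0.35,0.113,0.002,-0.0045,0],[0.35,0.113,0.002,-0.0045,0],[1,0.113,0.002,-0.0045,0],[1,0.113,0.002,-0.0045,0],[1,0.113,0.002,-0.0045,0],[1,0.113,0.002,-0.0045,0],[1,0.113,0.002,-0.0045,0]],
], grip_force=80)

```text
clock: 13.95
position: [0.4316, -0.2243, 0.0045]
ee_rot: [0.111, 0.701, 0.115, -0.695]
contact_force: [-1.0, 1.8, 6.0]
width: 0.0079
```

Request:
play_rows([
  [[1,-0.02,0,0,0],[1,-0.06,0,0,0],[1,-0.1,0,0,0],[1,-0.14,0,0,0],[1,-0.15,0,0,0]],
])

```text
clock: 14.45
position: [0.4325, -0.227, 0.1593]
ee_rot: [0.114, 0.704, 0.113, -0.692]
contact_force: [0.8, -0.5, -0.5]
width: 0.0078
```

```bash
python3 - <<'E'
from h import *
im,d,C=shot("wrist","k_w")
plan([.606,.189,.15],-71.5)
E
```

```text
{'pos': [0.4322, -0.2268, 0.1587], 'yaw': np.float64(-71.6), 'tilt': [0.015, 0.002, -1.0], 'shift_mm': [12.2, -339.6, -296.2], 'q6': 0.61, 'w': 0.0079, 't': 14.5, 'F': [0.2, 0.4, -0.2], 'turn': [np.float64(-0.1), np.float64(179.9)]}
```

View pics/k_w.png

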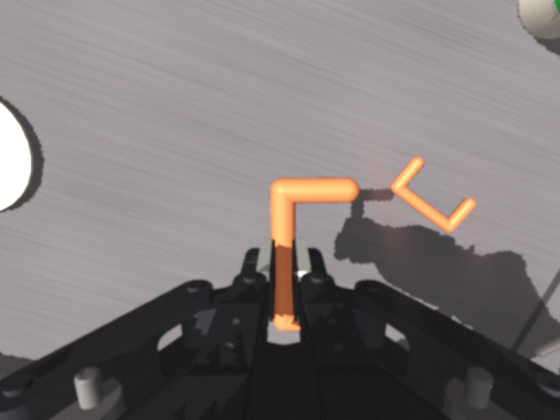

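Request:
play_rows([
  [[1,-0.02,-0.036,-0.03,0],[1,-0.04,-0.07,-0.06,0],[1,-0.04,-0.106,-0.089,0],[1,-0.04,-0.142,-0.118,0],[1,-0.04,-0.177,-0.148,0],[1,-0.04,-0.213,-0.178,0],[1,-0.04,-0.248,-0.207,0],[1,-0.04,-0.284,-0.237,0],[1,-0.04,-0.319,-0.266,0],[1,-0.03,-0.345,-0.288,0],[1,-0.02,-0.3545,-0.296,0],[1,0,-0.3545,-0.296,0]],
])

```text
clock: 15.7
position: [0.6014, 0.2049, 0.1606]
ee_rot: [0.114, 0.703, 0.114, -0.692]
contact_force: [-0.1, -0.2, -1.1]
width: 0.0082
```

```bash
python3 - <<'E'
from h import *
im,d,C=shot("wrist","l_w")
plan([.601,.203,.045],-71.5)
E
```

```text
{'pos': [0.5982, 0.203, 0.1561], 'yaw': np.float64(-71.5), 'tilt': [0.006, -0.0, -1.0], 'shift_mm': [111.1, 0.7, -2.0], 'q6': 1.47, 'w': 0.0081, 't': 15.8, 'F': [-0.5, -1.7, -3.9], 'turn': [np.float64(0.0), np.float64(-180.0)]}
```

View pics/l_w.png

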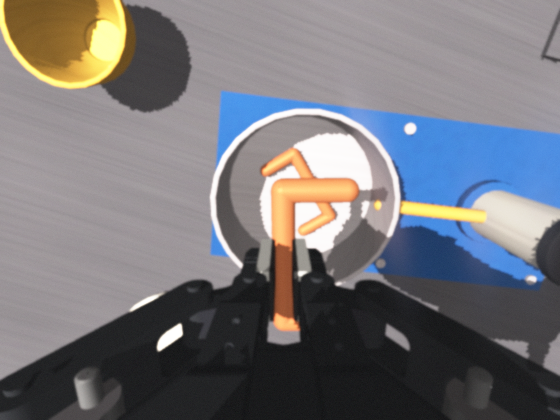

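Request:
play_rows([
  [[1,0.04,0.0,-0.002,0],[1,0.08,0.0,-0.002,0],[1,0.105,0.0,-0.002,0],[1,0.111,0,-0.002,0],[0.75,0.111,0,-0.002,0],[0.65,0.111,0,-0.002,0],[0.65,0.111,0,-0.002,0],[0.65,0.08,0,-0.002,0],[0.65,0.03,0,-0.002,0],[0.65,-0.02,0,0,0],[0.5,-0.06,0,0,0],[0.3,-0.06,0,0,0]],
])

```text
clock: 16.95
position: [0.6019, 0.204, 0.2256]
ee_rot: [0.114, 0.706, 0.114, -0.69]
contact_force: [0.2, 0.1, -0.2]
width: 0.0557
```

```bash
python3 - <<'E'
from h import *
im,d,C=shot("wrist","m_w")
plan([.4597,-.3666,.12],-17)
for n in ["top"]:
    im,d,C=shot(n,"m_"+n); print(n); clips(im,C)
E
```

```text
{'pos': [0.6002, 0.2036, 0.2221], 'yaw': np.float64(-71.5), 'tilt': [0.017, 0.002, -1.0], 'shift_mm': [98.4, 495.7, 316.0], 'q6': 1.47, 'w': 0.0597, 't': 17.0, 'F': [-0.1, 0.1, -0.7], 'turn': [np.float64(-54.5), np.float64(125.5)]}
top
clip px [208.0, 191.0] box [83.0, 58.0] bar [0.6155, 0.183] legs dir yaw 135.3 asym -4.4
clip px [425.0, 242.0] box [80.0, 38.0] bar [0.4596, -0.366] legs dir yaw -16.7 asym -5.8
```

View pics/m_w.png

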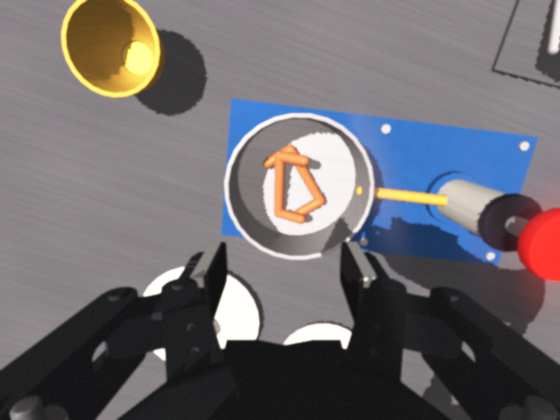

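Request:
play_rows([
  [[0.3,0,0.041,0.026,-5],[0.3,0,0.082,0.053,-10],[0.3,0,0.124,0.079,-15],[0.3,0,0.165,0.105,-20],[0.3,0,0.207,0.132,-25],[0.3,0,0.248,0.158,-30],[0.3,0,0.289,0.184,-35],[0.3,0,0.33,0.21,-40],[0.3,0,0.372,0.237,-45],[0.3,0,0.413,0.263,-50],[0.3,0,0.454,0.29,-54.5],[0.3,0.02,0.495,0.316,-54.5]],
])

```text
clock: 18.25
position: [0.4567, -0.367, 0.1989]
ee_rot: [0.424, 0.572, 0.417, -0.564]
contact_force: [0.5, -0.1, 0.4]
width: 0.0595
```

```bash
python3 - <<'E'
from h import *
plan([.4597,-.3666,.12],-17)
E
```

```text
{'pos': [0.4567, -0.367, 0.1989], 'yaw': np.float64(-16.9), 'tilt': [0.014, -0.002, -1.0], 'shift_mm': [79.0, 1.6, -1.1], 'q6': -0.51, 'w': 0.0595, 't': 18.2, 'F': [0.5, -0.1, 0.4], 'turn': [np.float64(0.1), np.float64(-179.9)]}
```

Request:
play_rows([
  [[0.35,0.04,0.002,-0.001,0],[0.35,0.08,0.002,-0.001,0],[0.35,0.08,0.002,-0.001,0],[0.35,0.08,0.002,-0.001,0]],
])

```text
clock: 18.65
position: [0.4595, -0.3661, 0.1182]
ee_rot: [0.423, 0.572, 0.418, -0.565]
contact_force: [0.1, -0.4, 0.3]
width: 0.0554
```

```bash
python3 - <<'E'
from h import *
im,d,C=shot("wrist","n_w");clips(im,C)
plan([.4597,-.3666,.003],-17)
E
```

```text
clip px [293.0, 196.0] box [82.0, 41.0] bar [0.4601, -0.3667] legs dir yaw -17.3 asym -6.6
{'pos': [0.4606, -0.367, 0.1198], 'yaw': np.float64(-16.9), 'tilt': [0.015, -0.002, -1.0], 'shift_mm': [116.8, -2.8, 0.2], 'q6': -0.51, 'w': 0.0555, 't': 18.7, 'F': [-0.8, -0.7, 0.1], 'turn': [np.float64(0.1), np.float64(-179.9)]}
```

View pics/n_w.png

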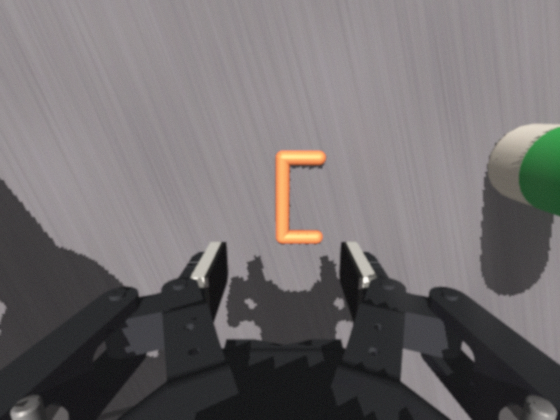

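Request:
play_rows([
  [[0.35,0.05,-0.001,0,0],[0.35,0.085,-0.002,0,0],[0.35,0.107,-0.0025,0,0],[0.35,0.117,-0.0025,0,0],[0.35,0.117,-0.0025,0,0],[1,0.117,-0.0025,0,0],[1,0.117,-0.0025,0,0],[1,0.117,-0.0025,0,0],[1,0.117,-0.0025,0,0],[1,0.117,-0.0025,0,0]],
])

```text
clock: 19.7
position: [0.4608, -0.3673, 0.0046]
ee_rot: [0.426, 0.572, 0.416, -0.564]
contact_force: [-0.8, 0.7, 6.2]
width: 0.0078
```

Request:
play_rows([
  [[1,-0.02,0,0,0],[1,-0.06,0,0,0],[1,-0.1,0,0,0],[1,-0.15,0,0,0],[1,-0.19,0,0,0],[1,-0.19,0,0,0]],
])

```text
clock: 20.3
position: [0.4602, -0.3692, 0.202]
ee_rot: [0.431, 0.573, 0.411, -0.563]
contact_force: [0.6, -0.1, -0.9]
width: 0.0078
```

```bash
python3 - <<'E'
from h import *
im,d,C=shot("wrist","o_w")
plan([.592,.193,.2],-17)
E
```

```text
{'pos': [0.4588, -0.3678, 0.1985], 'yaw': np.float64(-16.9), 'tilt': [0.023, -0.01, -1.0], 'shift_mm': [-4.2, -35.7, -575.2], 'q6': -0.51, 'w': 0.008, 't': 20.4, 'F': [0.4, 0.2, -2.2], 'turn': [np.float64(0.1), np.float64(-179.9)]}
```

View pics/o_w.png

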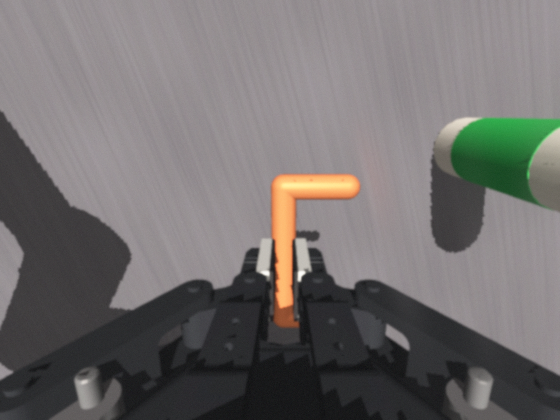

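Request:
play_rows([
  [[1,-0.01,-0.003,-0.045,0],[1,-0.015,-0.006,-0.09,0],[1,-0.015,-0.009,-0.138,0],[1,-0.015,-0.012,-0.186,0],[1,-0.015,-0.015,-0.234,0],[1,-0.015,-0.018,-0.282,0],[1,-0.015,-0.021,-0.33,0],[1,-0.015,-0.024,-0.378,0],[1,-0.015,-0.027,-0.426,0],[1,-0.015,-0.03,-0.474,0],[1,-0.015,-0.033,-0.522,0],[1,-0.015,-0.036,-0.565,0]],
])

```text
clock: 21.55
position: [0.5875, 0.1856, 0.2088]
ee_rot: [0.428, 0.571, 0.414, -0.565]
contact_force: [-0.3, -0.3, -0.6]
width: 0.0084
```

```bash
python3 - <<'E'
from h import *
plan([.592,.193,.055],-17)
E
```

```text
{'pos': [0.5875, 0.1856, 0.2088], 'yaw': np.float64(-16.9), 'tilt': [0.019, -0.011, -1.0], 'shift_mm': [153.8, -1.2, -9.1], 'q6': 0.5, 'w': 0.0084, 't': 21.6, 'F': [-0.3, -0.3, -0.6], 'turn': [np.float64(0.1), np.float64(-179.9)]}
```

Request:
play_rows([
  [[1,0.02,0,-0.009,0],[1,0.06,0,-0.009,0],[1,0.1,-0.001,-0.009,0],[1,0.13,-0.001,-0.009,0],[1,0.154,-0.001,-0.009,0],[1,0.154,-0.001,-0.009,0],[1,0.154,-0.001,-0.009,0]],
])

```text
clock: 22.25
position: [0.5913, 0.1926, 0.0538]
ee_rot: [0.428, 0.57, 0.414, -0.566]
contact_force: [-0.1, 0.4, -0.7]
width: 0.0077
```

```bash
python3 - <<'E'
from h import *
plan([.592,.193,.055],-17); im,d,C=shot("scene","p_s")
cv2.imwrite("pics/p_s2.png",cv2.resize(im[120:320,260:480,::-1],None,fx=3,fy=3))
E
```

```text
{'pos': [0.5913, 0.1926, 0.0538], 'yaw': np.float64(-16.9), 'tilt': [0.017, -0.011, -1.0], 'shift_mm': [-1.2, 0.6, -0.6], 'q6': 0.52, 'w': 0.0077, 't': 22.2, 'F': [-0.1, 0.4, -0.7], 'turn': [np.float64(0.1), np.float64(-179.9)]}
```

View pics/p_s2.png

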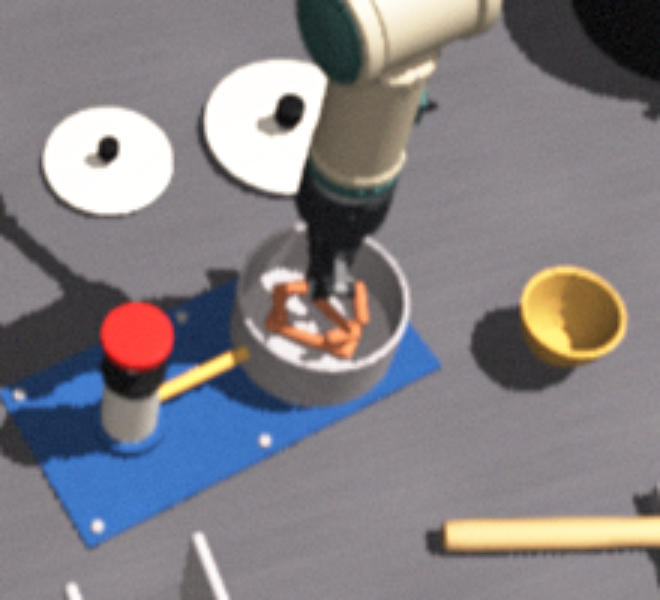

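Request:
play_rows([
  [[1,0.01,0,0,0],[1,0.01,0,0,0],[0.75,0.01,0,0,0],[0.65,0.01,0,0,0],[0.65,0.01,0,0,0],[0.65,-0.02,0,0,0],[0.65,-0.07,0,0,0],[0.6,-0.12,0,0,0],[0.3,-0.16,0,0,0],[0,-0.16,0,0,0],[0,-0.16,0,0,0],[0,-0.16,0,0,0]],
])

```text
clock: 23.5
position: [0.5884, 0.1944, 0.2138]
ee_rot: [0.428, 0.571, 0.414, -0.565]
contact_force: [-0.2, -0.2, -0.1]
width: 0.0855
```

```bash
python3 - <<'E'
from h import *
im,d,C=shot("wrist","q_w"); 
x,y=proj([[.607,.189,.03]],C)[0].astype(int); print(x,y)
c=copper(im); P=None
ys,xs=np.nonzero(c); 
K,Rc,o=C; dd=d[ys,xs]; X=np.c_[(xs-K[0,2])/K[0,0],(ys-K[1,2])/K[1,1],np.ones(len(xs))]*dd[:,None]; W=X@Rc.T+o
m=np.hypot(W[:,0]-.607,W[:,1]-.189)<.075; print("copper in tin zmax",np.percentile(W[m,2],[5,50,95,99.5]),m.sum())
im,d,C=shot("top","q_t"); clips(im,C)
im,d,C=shot("scene","q_s"); clips(im,C)
plan([.385,.25,.2],-17)
E
```

```text
298 179
copper in tin zmax [0.01937541 0.0340486  0.04506896 0.04786233] 2737
clip px [208.0, 190.0] box [89.0, 71.0] bar [0.6257, 0.1863] legs dir yaw 150.6 asym -3.3
clip px [365.0, 225.0] box [84.0, 66.0] bar [0.6135, 0.1843] legs dir yaw 147.7 asym -0.9
{'pos': [0.5884, 0.1944, 0.2132], 'yaw': np.float64(-16.9), 'tilt': [0.016, -0.011, -1.0], 'shift_mm': [9.2, -211.0, 5.7], 'q6': 0.51, 'w': 0.0852, 't': 23.6, 'F': [-0.2, 0.4, -0.6], 'turn': [np.float64(0.1), np.float64(-179.9)]}
```

View pics/q_w.png

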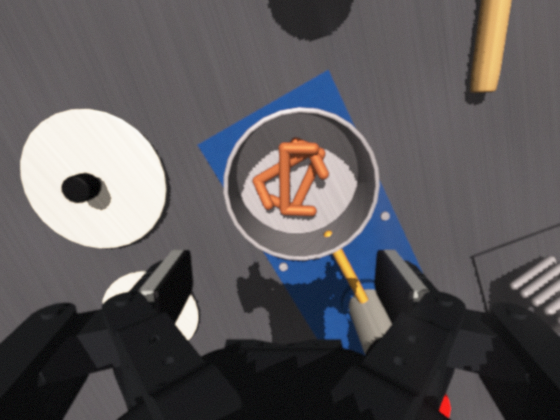

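View pics/q_t.png

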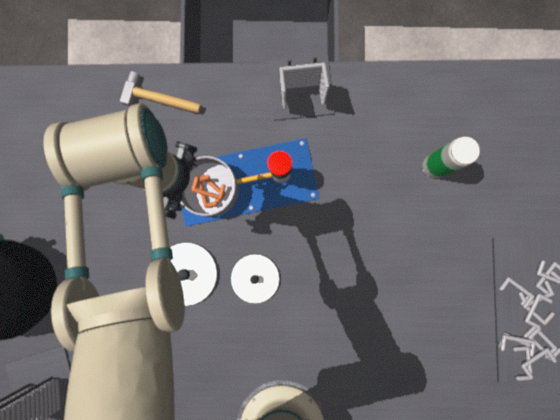

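View pics/q_s.png

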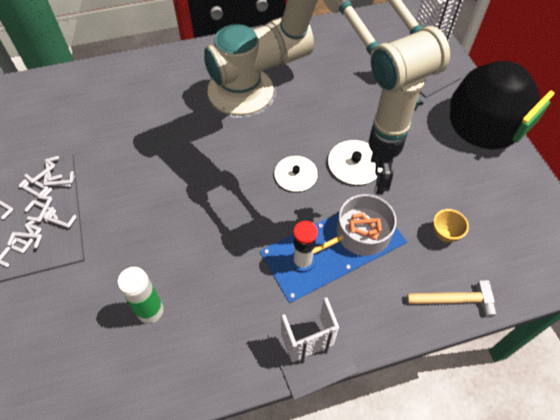

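Request:
play_rows([
  [[0,0.009,-0.04,0.002,0],[0,0.009,-0.08,0.004,0],[0,0.009,-0.12,0.005,0],[0,0.009,-0.16,0.006,0],[0,0.009,-0.195,0.006,0],[0,0.009,-0.211,0.006,0],[0,0.009,-0.211,0.006,0],[0,0.009,-0.211,0.006,0],[0,0.009,-0.211,0.006,0]],
])

```text
clock: 24.55
position: [0.3868, 0.2497, 0.2002]
ee_rot: [0.428, 0.571, 0.414, -0.566]
contact_force: [0.6, -0.2, -0.0]
width: 0.0853
```

```bash
python3 -c "
from h import *
im,d,C=shot('wrist','r_w')
h=hsv(im); x,y=proj([[.385,.25,.048]],C)[0].astype(int);print(x,y); m=np.zeros(im.shape[:2],bool); m[y-35:y+35,x-35:x+35]=h[y-35:y+35,x-35:x+35,2]<60
c=blobs(m,100)[0]; (x,y),r=cv2.minEnclosingCircle(c.astype(np.float32)); print(x,y,r, ray([[x,y]],.046,C))
m=(h[...,1]<40)&(h[...,2]>180)
c=blobs(m,3000)[0];print(cv2.fitEllipse((ray(c,.014,C)[:,:2]*1000).astype(np.float32)))
plan([.385,.25,.023])"
```

```text
278 186
279.5 184.8103485107422 14.886215209960938 [[0.38614946 0.25109975 0.046     ]]
((385.6736145019531, 250.2310333251953), (158.24378967285156, 158.52178955078125), 136.07974243164062)
{'pos': [0.3866, 0.2496, 0.2001], 'yaw': np.float64(-16.9), 'tilt': [0.017, -0.012, -1.0], 'shift_mm': [177.1, -5.2, -1.0], 'q6': 0.74, 'w': 0.0853, 't': 24.6, 'F': [0.5, 0.1, -0.3]}
```

View pics/r_w.png

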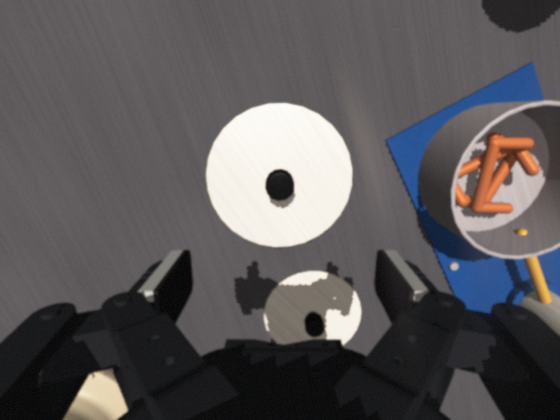

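Request:
play_rows([
  [[0,0.05,-0.001,-0.001,0],[0,0.1,-0.0025,-0.001,0],[0,0.14,-0.0035,-0.001,0],[0,0.165,-0.0045,-0.001,0],[0,0.175,-0.0045,-0.001,0],[0,0.175,-0.0045,-0.001,0],[0.6,0.175,-0.0045,-0.001,0],[1,0.175,-0.0045,-0.001,0],[1,0.175,-0.0045,-0.001,0],[1,0.175,-0.0045,-0.001,0],[1,0.175,-0.0045,-0.001,0],[1,0.175,-0.0045,-0.001,0]],
], grip_force=80)

```text
clock: 25.8
position: [0.3864, 0.2502, 0.0265]
ee_rot: [0.428, 0.571, 0.414, -0.565]
contact_force: [-0.1, -0.8, 6.9]
width: 0.0274
```

```bash
python3 -c "
from h import *
plan([.386,.2505,.17])"
```

```text
{'pos': [0.3864, 0.2502, 0.0265], 'yaw': np.float64(-16.9), 'tilt': [0.019, -0.011, -1.0], 'shift_mm': [-143.5, 2.6, 0.5], 'q6': 0.75, 'w': 0.0274, 't': 25.8, 'F': [-0.1, -0.8, 6.9]}
```

Request:
play_rows([
  [[1,-0.005,0,0,0],[1,-0.02,0,0,0],[1,-0.05,0.001,0,0],[1,-0.085,0.001,0,0],[1,-0.12,0.002,0,0],[1,-0.145,0.0025,0,0],[1,-0.145,0.0025,0,0],[1,-0.145,0.0025,0,0],[1,-0.145,0.0025,0,0]],
])

```text
clock: 26.7
position: [0.3846, 0.2503, 0.1699]
ee_rot: [0.428, 0.57, 0.414, -0.566]
contact_force: [0.0, -0.7, -2.3]
width: 0.0276
```

```bash
python3 -c "
from h import *
plan([.607,.189,.17]);shot('wrist','s_w')"
```

```text
{'pos': [0.3846, 0.2503, 0.1699], 'yaw': np.float64(-16.9), 'tilt': [0.016, -0.012, -1.0], 'shift_mm': [4.2, 230.6, -6.1], 'q6': 0.74, 'w': 0.0276, 't': 26.7, 'F': [0.0, -0.7, -2.3]}
```

View pics/s_w.png

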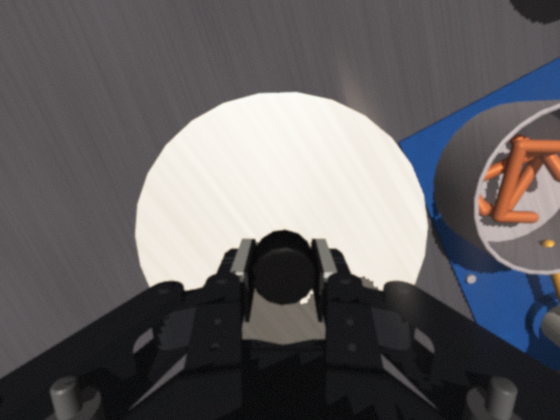

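```bash
python3 -c "
from h import *
from scipy.optimize import least_squares
for n in ['top','scene']:
    im,d,C=shot(n,'t_'+n)
    K,Rc,o=C; ys,xs=np.nonzero(d>0); dd=d[ys,xs]
    W=(np.c_[(xs-K[0,2])/K[0,0],(ys-K[1,2])/K[1,1],np.ones(len(xs))]*dd[:,None])@Rc.T+o
    r=np.hypot(W[:,0]-.606,W[:,1]-.189); m=(r<.085)&(r>.06)&(W[:,2]>.070)&(W[:,2]<.079)
    Q=W[m]; f=least_squares(lambda p:np.hypot(Q[:,0]-p[0],Q[:,1]-p[1])-p[2],[.606,.189,.072],loss='soft_l1',f_scale=.002); print(n,m.sum(),f.x, np.median(Q[:,2]))
"

```

```text
top 325 [0.60624053 0.18948429 0.0714954 ] 0.07389412131280448
scene 272 [0.60698792 0.1877578  0.07164036] 0.07307187739109167
```

View pics/t_scene.png

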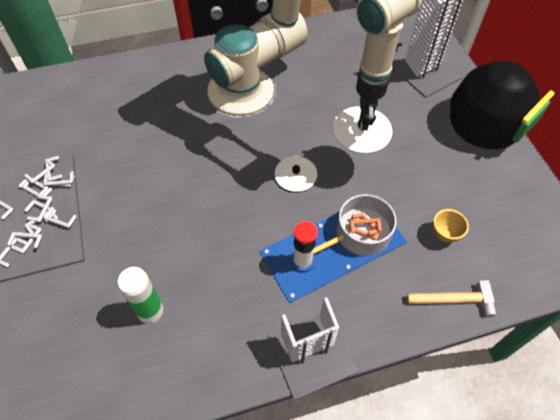

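Request:
play_rows([
  [[1,0,0.025,-0.001,0],[1,0,0.06,-0.002,0],[1,0,0.1,-0.003,0],[1,0,0.14,-0.004,0],[1,0,0.18,-0.005,0],[1,0.0,0.21,-0.006,0],[1,0.004,0.23,-0.006,0],[1,0.02,0.23,-0.006,0],[1,0.04,0.23,-0.006,0],[1,0.05,0.23,-0.006,0],[1,0.05,0.23,-0.006,0],[1,0.05,0.23,-0.006,0]],
])

```text
clock: 28.05
position: [0.6077, 0.1889, 0.1243]
ee_rot: [0.428, 0.57, 0.414, -0.566]
contact_force: [0.9, -0.2, -2.0]
width: 0.0272
```

```bash
python3 -c "
from h import *
plan([.6065,.1888,.0925]);im,d,C=shot('scene','u_s')
cv2.imwrite('pics/u_s2.png',cv2.resize(im[120:320,260:480,::-1],None,fx=3,fy=3))"
```

```text
{'pos': [0.6077, 0.1889, 0.1243], 'yaw': np.float64(-16.9), 'tilt': [0.016, -0.012, -1.0], 'shift_mm': [31.7, -1.7, 0.2], 'q6': 0.5, 'w': 0.0272, 't': 28.1, 'F': [0.9, -0.2, -2.0]}
```

View pics/u_s2.png

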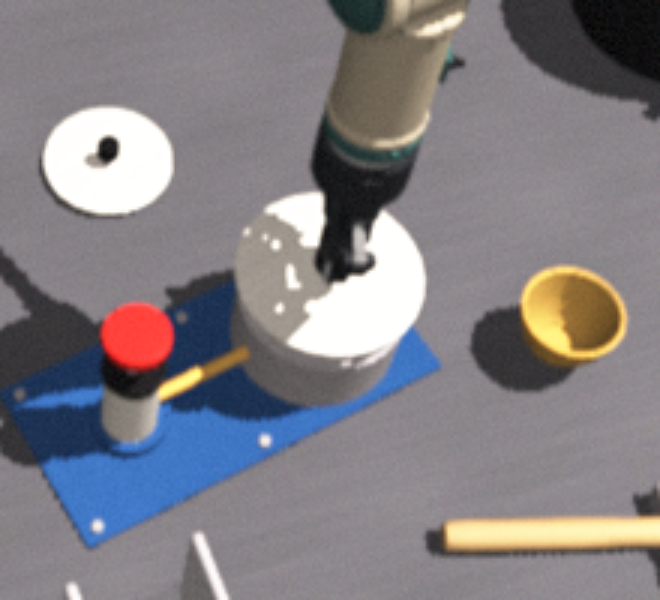

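Lid is over the tin; lower gently.

Request:
play_rows([
  [[1,0.01,-0.001,0,0],[1,0.018,-0.0015,0,0],[1,0.024,-0.0015,0,0],[1,0.028,-0.0015,0,0],[1,0.031,-0.0015,0,0],[1,0.032,-0.0015,0,0],[1,0.032,-0.0015,0,0]],
])

```text
clock: 28.8
position: [0.6074, 0.189, 0.093]
ee_rot: [0.428, 0.571, 0.414, -0.566]
contact_force: [-0.1, 0.5, -2.3]
width: 0.0277
```

Request:
play_rows([
  [[1,0.002,0,0,0],[1,0.003,0,0,0],[1,0.004,0,0,0],[1,0.004,0,0,0]],
])

```text
clock: 29.2
position: [0.6078, 0.1891, 0.0926]
ee_rot: [0.428, 0.571, 0.414, -0.565]
contact_force: [-4.4, -1.7, 13.4]
width: 0.0277
```

Request:
play_rows([
  [[0.7,0,0,0,0],[0.4,0,0,0,0],[0,0,0,0,0],[0,0,0,0,0],[0,-0.01,0,0,0],[0,-0.05,0,0,0],[0,-0.1,0,0,0],[0,-0.13,0,0,0],[0,-0.13,0,0,0],[0,-0.13,0,0,0]],
])

```text
clock: 30.2
position: [0.6054, 0.1906, 0.2236]
ee_rot: [0.429, 0.572, 0.413, -0.564]
contact_force: [0.2, -0.1, -0.4]
width: 0.0853
```

```bash
cat >> h.py <<'E'
def lidcheck(n,tag):
    im,d,C=shot(n,tag); K,Rc,o=C; ys,xs=np.nonzero(d>0); dd=d[ys,xs]
    W=(np.c_[(xs-K[0,2])/K[0,0],(ys-K[1,2])/K[1,1],np.ones(len(xs))]*dd[:,None])@Rc.T+o
    r=np.hypot(W[:,0]-.6065,W[:,1]-.1888); m=(r<.076)&(r>.025)&(abs(W[:,2]-.08)<.012); Q=W[m]
    A=np.c_[Q[:,:2]-[.6065,.1888],np.ones(len(Q))]; s=np.linalg.lstsq(A,Q[:,2],rcond=None)[0]
    h=hsv(im); w=(h[...,1]<40)&(h[...,2]>170)
    mm=np.zeros(im.shape[:2],np.uint8); rr=(r<.095)&(W[:,2]>.072); mm[ys[rr],xs[rr]]=1
    c=blobs(w&(mm>0),300)
    print(n,len(Q),"slope",s[:2].round(4),"height",s[2].round(4),"ellipse",[cv2.fitEllipse((ray(k,.08,C)[:,:2]*1000).astype(np.float32))[:2] for k in c[:1]])
E
python3 -c "
from h import *
for n in ['wrist','top','scene']: lidcheck(n,'v_'+n)
plan([.6445,.003,.2])"
```

```text
wrist 17190 slope [-0.0006 -0.0004] height 0.0806 ellipse [((608.01806640625, 189.0279083251953), (157.71214294433594, 157.83682250976562))]
top 2256 slope [-0.0021 -0.0012] height 0.0802 ellipse [((604.1149291992188, 179.75802612304688), (132.41444396972656, 162.32916259765625))]
scene 2006 slope [ 0.0008 -0.0003] height 0.0795 ellipse [((608.5554809570312, 186.99229431152344), (155.7328338623047, 157.63949584960938))]
{'pos': [0.6041, 0.1903, 0.2207], 'yaw': np.float64(-16.9), 'tilt': [0.017, -0.012, -1.0], 'shift_mm': [23.7, 92.7, 167.3], 'q6': 0.5, 'w': 0.0853, 't': 30.4, 'F': [-0.0, -0.4, -0.0]}
```

View pics/v_wrist.png

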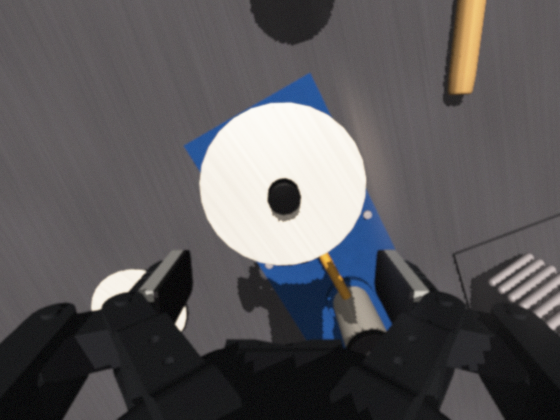

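View pics/v_scene.png

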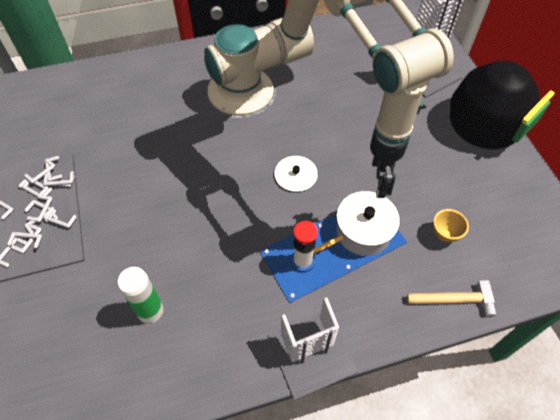

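Request:
play_rows([
  [[0.5,0.0,0.02,0.035,0],[1,0.01,0.04,0.075,0],[1,0.02,0.065,0.115,0],[1,0.024,0.085,0.15,0],[1,0.024,0.093,0.167,0],[1,0.024,0.093,0.167,0],[1,0.024,0.093,0.167,0],[1,0.024,0.093,0.167,0]],
])

```text
clock: 31.15
position: [0.6445, 0.0049, 0.1995]
ee_rot: [0.428, 0.57, 0.415, -0.566]
contact_force: [-0.6, -0.7, 0.3]
width: -0.0001
```

```bash
python3 -c "
from h import *
shot('wrist','w_w');im,d,C=shot('scene','w_s')
h=hsv(im);m=((h[...,0]<4)|(h[...,0]>176))&(h[...,1]>180)&(h[...,2]>150)
print(proj([[.645,.003,.165]],C))
plan([.645,.003,.165])
cv2.imwrite('pics/w_s2.png',cv2.resize(im[120:320,220:440,::-1],None,fx=3,fy=3))"
```

```text
[[305.45278574 231.03439488]]
{'pos': [0.6446, 0.005, 0.1998], 'yaw': np.float64(-16.8), 'tilt': [0.017, -0.011, -1.0], 'shift_mm': [34.9, 0.3, 1.6], 'q6': 0.2, 'w': -0.0003, 't': 31.2, 'F': [-0.1, 0.5, -0.7]}
```

View pics/w_s2.png

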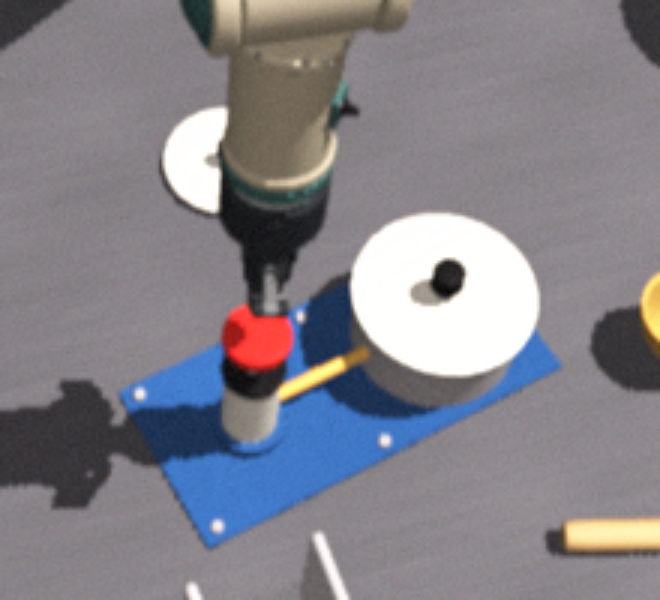

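View pics/w_w.png

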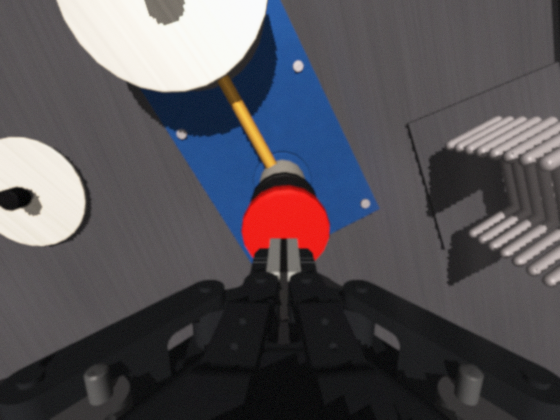

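Request:
play_rows([
  [[1,0.025,0,0.002,0],[1,0.035,0,0.002,0],[1,0.043,0,0.002,0],[1,0.05,0,0.002,0],[1,0.056,0,0.002,0],[1,0.06,0,0.002,0],[1,0.06,0,0.002,0],[1,0.06,0,0.002,0]],
])

```text
clock: 32.05
position: [0.6436, 0.004, 0.1417]
ee_rot: [0.427, 0.57, 0.416, -0.565]
contact_force: [-5.9, 3.8, 9.8]
width: -0.0001
```

```bash
python3 -c "
from h import *
plan([.645,.003,.137])"
```

```text
{'pos': [0.6436, 0.004, 0.1417], 'yaw': np.float64(-16.8), 'tilt': [0.015, -0.009, -1.0], 'shift_mm': [4.7, 1.5, 0.6], 'q6': 0.2, 'w': -0.0001, 't': 32.0, 'F': [-5.9, 3.8, 9.8]}
```

Request:
play_rows([
  [[1,0.003,0,0,0],[1,0.006,0,0,0],[1,0.006,0,0,0]],
])

```text
clock: 32.35
position: [0.6436, 0.0041, 0.14]
ee_rot: [0.428, 0.57, 0.415, -0.565]
contact_force: [-6.6, 0.2, 18.1]
width: -0.0001
```

Request:
play_rows([
  [[1,-0.015,0,0,0],[1,-0.03,0,0,0],[1,-0.04,0,0,0],[1,-0.04,0,0,0],[1,-0.04,0,0,0]],
])

```text
clock: 32.85
position: [0.6427, 0.0047, 0.1794]
ee_rot: [0.428, 0.57, 0.416, -0.565]
contact_force: [0.1, 0.6, -2.0]
width: -0.0
```

```bash
cat >> h.py <<'E'
def head(tag):
    im,d,C=shot("scene",tag); h=hsv(im); m=((h[...,0]<4)|(h[...,0]>176))&(h[...,1]>180)&(h[...,2]>120)&(d>0)
    m[:150]=0;m[:,:250]=0;m[:,360:]=0; m[280:]=0
    ys,xs=np.nonzero(m);K,Rc,o=C
    W=(np.c_[(xs-K[0,2])/K[0,0],(ys-K[1,2])/K[1,1],np.ones(len(xs))]*d[ys,xs][:,None])@Rc.T+o
    print("head z pct",np.percentile(W[:,2],[25,50,75,90]).round(4),len(xs), W[:,:2].mean(0).round(3))
E
python3 -c "
from h import *
head('x_s')
plan([.645,.003,.136])"
```

```text
head z pct [0.1632 0.1644 0.166  0.1671] 280 [ 0.654 -0.002]
{'pos': [0.6424, 0.0047, 0.179], 'yaw': np.float64(-16.7), 'tilt': [0.015, -0.01, -1.0], 'shift_mm': [43.0, 2.2, 0.6], 'q6': 0.2, 'w': -0.0003, 't': 32.9, 'F': [-0.0, 0.1, -0.5]}
```

Plunger is back up at 165 mm. One more stroke, then further ones the same way.

Request:
play_rows([
  [[1,0.015,0.002,0,0],[1,0.025,0.002,0,0],[1,0.034,0.002,0,0],[1,0.042,0.002,0,0],[1,0.045,0.002,0,0],[1,0.045,0.002,0,0],[1,0.045,0.002,0,0]],
])

```text
clock: 33.6
position: [0.6455, 0.004, 0.1399]
ee_rot: [0.429, 0.571, 0.415, -0.564]
contact_force: [-7.0, 1.3, 29.0]
width: 0.0
```

Request:
play_rows([
  [[1,-0.015,0,0,0],[1,-0.03,0,0,0],[1,-0.038,0,0,0],[1,-0.038,0,0,0],[1,-0.038,0,0,0],[1,-0.038,0,0,0]],
])

```text
clock: 34.2
position: [0.6439, 0.0044, 0.1761]
ee_rot: [0.428, 0.57, 0.416, -0.565]
contact_force: [-0.0, 0.7, 1.0]
width: 0.0002
```

Request:
play_rows([
  [[1,0.015,0.002,0,0],[1,0.025,0.002,0,0],[1,0.034,0.002,0,0],[1,0.04,0.002,0,0],[1,0.043,0.002,0,0],[1,0.043,0.002,0,0],[1,0.043,0.002,0,0]],
])

```text
clock: 34.9
position: [0.6471, 0.0037, 0.1398]
ee_rot: [0.429, 0.571, 0.415, -0.563]
contact_force: [-8.4, 2.0, 31.7]
width: -0.0002
```

```bash
python3 -c "
from h import *
plan([.645,.003,.136])"
```

```text
{'pos': [0.6471, 0.0037, 0.1398], 'yaw': np.float64(-16.7), 'tilt': [0.022, -0.01, -1.0], 'shift_mm': [3.8, -1.9, 1.3], 'q6': 0.2, 'w': -0.0002, 't': 34.9, 'F': [-8.4, 2.0, 31.7]}
```

Third stroke at the stop. A fourth for margin, a bit lighter, then retreat.

Request:
play_rows([
  [[1,-0.015,0,0,0],[1,-0.03,0,0,0],[1,-0.038,0,0,0],[1,-0.038,0,0,0],[1,-0.038,0,0,0],[1,-0.038,0,0,0]],
])

```text
clock: 35.5
position: [0.6454, 0.0042, 0.1761]
ee_rot: [0.429, 0.571, 0.415, -0.564]
contact_force: [-0.4, -1.0, -0.1]
width: 0.0005
```

Request:
play_rows([
  [[1,0.015,0,0,0],[1,0.025,0,0,0],[1,0.034,0,0,0],[1,0.039,0,0,0],[1,0.041,0,0,0],[1,0.041,0,0,0],[1,0.041,0,0,0]],
])

```text
clock: 36.2
position: [0.6472, 0.004, 0.1399]
ee_rot: [0.43, 0.572, 0.414, -0.563]
contact_force: [-4.0, 1.4, 24.8]
width: 0.0
```

Request:
play_rows([
  [[1,-0.015,0,0,0],[1,-0.03,0,0,0],[1,-0.05,0,0,0],[1,-0.08,0,0,0],[1,-0.11,0,0,0],[1,-0.13,0,0,0],[1,-0.13,-0.04,0,0],[1,-0.13,-0.08,0,0],[0.6,-0.13,-0.12,0,0],[0.5,-0.13,-0.15,0,0],[0.5,-0.13,-0.15,0,0],[0.5,-0.13,-0.15,0,0]],
])

```text
clock: 37.4
position: [0.5, 0.0485, 0.2657]
ee_rot: [0.43, 0.572, 0.414, -0.563]
contact_force: [-0.6, -0.0, -1.1]
width: 0.0428
```

```bash
python3 -c "
from h import *
head('y_s')
lidcheck('top','y_t'); lidcheck('scene','y_s2')
im,d,C=shot('top','y_t2');clips(im,C)
plan([.645,.003,.136])"
```

```text
head z pct [0.1628 0.1644 0.166  0.167 ] 376 [0.647 0.001]
top 1178 slope [-0.0006  0.001 ] height 0.0802 ellipse [((645.5892944335938, 186.1855926513672), (73.23164367675781, 162.38992309570312))]
scene 2043 slope [-0.0009 -0.0006] height 0.0796 ellipse [((608.1480712890625, 187.5067901611328), (156.8467254638672, 157.82142639160156))]
{'pos': [0.5015, 0.048, 0.2656], 'yaw': np.float64(-16.7), 'tilt': [0.023, -0.01, -1.0], 'shift_mm': [133.3, 147.1, 1.4], 'q6': 0.26, 'w': 0.0428, 't': 37.6, 'F': [0.2, -0.8, -1.2]}
```

View pics/y_s.png

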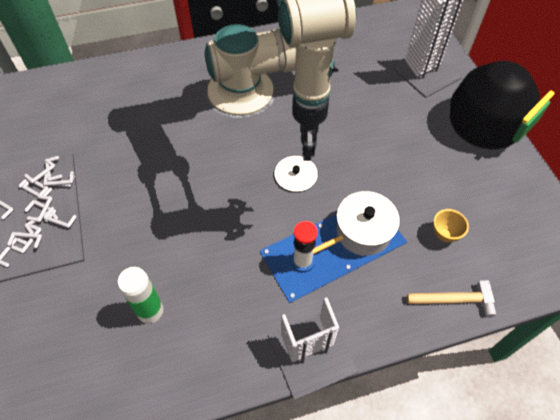

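View pics/y_t.png

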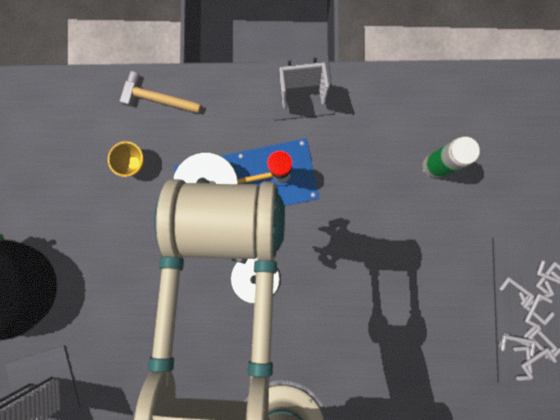

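```bash
python3 -c "
from rig import manip
print(manip.sign_off())"
```

```text
the job is handed in; nothing more can be done
None
```

The job is done and handed in at about 38 s on the robot's clock. I took the larger lid off, laid it flat on the bench knob up, and put all three copper clips into the tin. Then I seated the lid again and gave the plunger four full strokes, each down to its stop (tool tip at 140 mm).

My last checks showed:
- **Lid:** its plate reads about 80 mm high with a slope of 0.001 or less in the scene and top views. Its centre is within about 2 mm of the tin's.
- **Plunger:** the head is back up at about 165 mm.
- **Bench:** no copper clip is left in view. Before the lid went on, the highest clip stood at 48 mm, below the lid disc at 66 mm.
- **Spray can and cup:** both look the same as at the start in the pictures. I did not measure them.
- **Gripper:** it is empty and clear of everything.

- **One check disagreed:** the top camera's fit of the lid outline was off because the arm hid part of the lid. I relied on the scene view and the depth heights instead.
- **Tool tilt:** the tool leaned about 1.4° by the end, without visible effect on the lid or the strokes.

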